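Tip the cover plate over onto the assembly block

ROBOT

A 6-joint arm with a two-finger parallel gripper is mounted at the origin on the work surface. World frame = base frame: x ahead of the robot, y to its left, z up, the work surface at z = 0. Lengths are in m, angles in rad, forces in N, time in s.
With the tool pointing down it reaches from about 0.375 to 0.975 m from the base axis. Payload 3.8 kg.
Tool frame: the origin (TCP) lies midway between the tips of the shut fingers; the grasp point (between the pads) lies bot.grasp_offset behind it (bot.grasp_offset is the distance from the TCP to the grasp point, in m); z points along the fingers, y is the direction in which the jaws open and shut (so a half turn about z gives the same grasp; the last joint's range is limited). The gripper opens to 85 mm and grips with 20 to 120 N. Pads are 22 mm wide; open, the fingers measure 114 mm over their backs; the gripper's body (76 mm by 85 mm) begins 54 mm behind the grasp point. The pads swing forward as they close: fully open they stand 13 mm farther back than shut.
Start: joints at [1.252, 0.264, 1.604, -0, 1.274, -0.037], TCP at [0.188, 0.648, 0.231] pointing down, gripper open.
Joint ranges: [-2.63, 2.63], [-0.94, 2.18], [0.31, 2.57], [-1.31, 4.45], [0, 2.66], [-2.55, 2.55]. Speed limits (rad/s): [2.57, 2.57, 3.14, 3.14, 3.14, 3.14].

INTERFACE

Orientations are given as a rotation vector (axis times angle).
In Python, from workcell import read_state, viewer, job, bot gives the robot as it stands.
- The arm moves only by the shell command python3 -m crank 'ROWS' [FORCE]. ROWS is text: rows parted by semicolons, each of 7 numbers parted by spaces: the shift along the tool's x, y, z in mm, then the turn, a rotation vector about the tool's x, y, z in rad, then the closure in counts, from 0 (fully open) to 255 (shut). A call has 1 to 20 rows; each row is the pose to reach, as a shift and turn from the pose commanded when the call began, along the tool's axes at that moment; what a row does not reach only later rows make up. A row lasts 1/8 s, in which the tool goes at most 62.5 mm and 10.7 degrees, less where a joint would pass 70% of its speed; a pose out of reach is approached as far as the arm can. A call with a gripper value outside its range is refused whole. The fingers move at their own pace and stop on an object; FORCE is the grip in N (left out, the last holds). Time passes only in rows, so rows that repeat a pose let the fingers close. It gives the time, the measured TCP pose, the force and the opening at its end, in the units of the state.
- read_state(): the state, without advancing time (a new reading comes with each control period).
- viewer.read_camera(name): name is "side" or "top"; returns a dict with "pixels" (384x512x3 uint8, red, green, blue), "vertical_fov" (degrees; the focal length in pixels is half the picture's height over the tangent of half this angle, whatever the lens; pixels are square), "cx", "cy" (the principal point, pixels), "view" (4x4, takes a point from world to camera coordinates). Camera axes: x right, y up, looking along -z (the intrinsics and any distortion apply to the point x, -y, -z); pixel columns grow to the right and rows downward; lengths in m; the calibration is good to about 2 mm. A picture is of the moment at which its call begins. There is no depth.
- job.finish_job(): hands the job in, once; it reports no verdict.
The state is a dict: "time": time; "q": joint angles; "joint_vel": joint speeds; "joint_torque": joint torques, N m; "tool_pos": TCP position; "tcp_rot": TCP orientation; "wrist_force": force on the tool from outside, world axes, zero at the start; "torque": the same for the moment, N m; "width": opening from 0.0 (shut) to 1.0 (fully open).
Only numpy, scipy, OpenCV 4.12 (cv2) and the standard library are available. Lean on these libraries where they do the work, as an engineer would, in place of code of your own. Each camera call takes 0.05 s, during which the arm holds its last target.

TASK

Turn the flat aluminium cover plate over, so that its rubber feet point up: push it against the edge of the raised cork-topped block, tip it up on that edge and over onto the block, then push it on until it lies flat and wholly on top of the block. Use only the outside of the fingers: never pick the plate up or carry it, and leave everything else where it is.

Things in the scene. Friction and masses are not known exactly. Their poses are not given: they have to be found in the camera images.
- cover: flat aluminium cover plate, 92 mm along its x, 112 mm along its y, 4 mm thick, 0.09 to 0.18 kg, loose, standing on four black rubber feet 7 mm high (14 mm across, 28 mm in x and 38 mm in y from its centre): its edge spans heights 7 to 11 mm. Origin: at its centre, at the bottom of the feet; z points from the feet to the bare inner face (up at the start, down when turned over)
- cover_center (a point): centre of the cover plate, half-way through its 4 mm thickness (9 mm above the bench at the start, 14 mm when it lies turned over on the block); axes as the cover's. It starts before the block's tipping edge, its x axis within 0.25 rad of the block's, with a gap of 10 to 60 mm
- block: fixed low assembly block, plywood with a cork top, 190 mm along its x axis, 220 mm along its y axis, 12 mm high with vertical sides. Origin: centre of its underside, on the bench. Its x axis points from the cover over the block, level, within 0.25 rad of world +y.
- block_edge (a point): middle of the block's tipping edge, the upper edge of the side that faces the cover (95 mm from the block's centre in -x), 12 mm above the bench; its axes are those of the block
- cover_corner0 (a point): corner of the cover plate, mid-thickness, at cover x = -46, y = -56 mm from its centre
- cover_corner1 (a point): corner of the cover plate, mid-thickness, at cover x = -46, y = +56 mm from its centre
- cover_corner2 (a point): corner of the cover plate, mid-thickness, at cover x = +46, y = -56 mm from its centre
- cover_corner3 (a point): corner of the cover plate, mid-thickness, at cover x = +46, y = +56 mm from its centre
- tin: small closed glass screw jar with steel cap, 40 mm across, 36 mm high, standing on the far part of the block; bystander, origin at the centre of its underside
- dial: black control knob, 26 mm across, 16 mm high, standing on the far part of the block; bystander, origin at the centre of its underside
- pedal: closed aluminium effects box 115 x 65 x 34 mm with two knobs and a foot switch on top (46 mm high in all), standing beside the block and the cover on the side away from the robot; bystander, origin at the centre of its underside, long side along its y axis
- spool: grey wire spool standing upright, 52 mm across, 41 mm high; bystander, origin at the centre of its underside
- driver: black-handled screwdriver lying flat, 170 mm long, about 30 mm high; bystander, lies along its x axis
- mug: white mug, 80 mm across, 90 mm high; bystander, origin at the centre of its underside
- jack: small black socket 22 x 22 x 12 mm with a 12 mm steel nose; bystander, origin at the centre of its underside
There are look-alikes about, which are no part of the job. Of the things that look like the cover, the middle-sized one is meant.

How it is judged:
By the outcome, as a careful person would: the job done as asked, in the order asked, and still so for the second after the job is handed in, with the robot touching nothing.
It also fails if it takes over 51 s, if anything falls off the work surface, if the arm or the gripper's body presses on something with over 40 N, if the wrist force passes 120 N, or if a joint passes its speed limit or range.

## Working session

There is one attempt and no reset: what is moved stays moved. The work goes in short steps, Python scripts to look and compute and a shell command to move; the robot and the scene stay as the last step left them, time stands still between calls to the robot, and variables do not carry over. Pictures are saved under pics/ and viewed, and the job is handed in when it is done.

```bash
ls; mkdir -p pics
python3 - <<'E'
from workcell import read_state, viewer, job, bot
import cv2, numpy as np
print(read_state()); print([a for a in dir(bot) if a[0]!='_'], bot.grasp_offset)
for n in ("side","top"):
    d=viewer.read_camera(n)
    cv2.imwrite(f"pics/{n}0.png",d["pixels"][:,:,::-1])
    print(n,{k:v for k,v in d.items() if k!="pixels"})
E
```

```text
pics
{'time': 0.0, 'q': array([ 1.25213059e+00,  2.64781193e-01,  1.60537907e+00,  2.99489241e-05,
        1.27369553e+00, -3.68728298e-02]), 'joint_vel': array([-0.00077043,  0.00115345, -0.00052663, -0.00066806, -0.00122094,
       -0.00098344]), 'joint_torque': array([-2.63662630e-03, -5.15094566e+01, -3.67320979e+01, -3.01265436e-04,
        1.28016292e-02,  1.15633250e-05]), 'tool_pos': array([0.18744787, 0.64768846, 0.2299404 ]), 'tcp_rot': array([-0.44112944, -3.11003306,  0.00349048]), 'wrist_force': array([ 0.86150105, -0.06550111, -0.27298576]), 'torque': array([-0.01615732, -0.00113993,  0.0341504 ]), 'width': 1.0027894007116345}
['MotionError', 'grasp_offset'] 0.0187
side {'vertical_fov': 54.36910994221318, 'cx': 254.99912733228393, 'cy': 193.77482615098063, 'view': array([[-0.9515103 , -0.30756446, -0.0056793 ,  0.52622846],
       [ 0.19386921, -0.61390181,  0.7652054 , -0.16353175],
       [-0.23883652,  0.72699977,  0.64376117, -0.99410031],
       [ 0.        ,  0.        ,  0.        ,  1.        ]])}
top {'vertical_fov': 57.41127641536516, 'cx': 250.31697278562373, 'cy': 191.27303574456678, 'view': array([[-0.01215346, -0.99977243,  0.01753213, -0.03716472],
       [ 0.98621948, -0.00909188,  0.16519226, -0.59493784],
       [-0.16499527,  0.01929818,  0.98610554, -1.16327007],
       [ 0.        ,  0.        ,  0.        ,  1.        ]])}
```

View pics/side0.png

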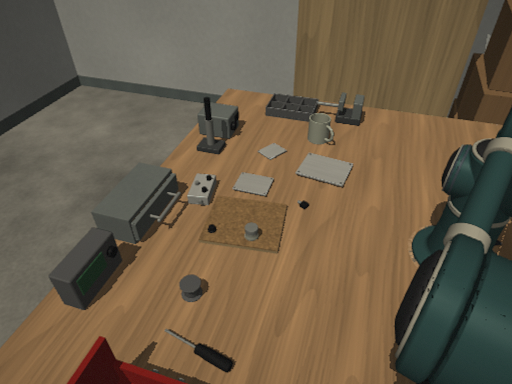

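View pics/top0.png

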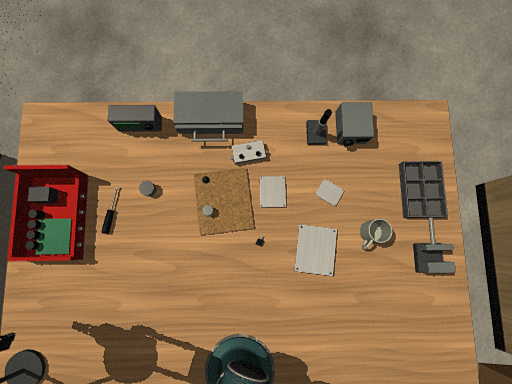

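Three look-alikes in the top view: (273,192) middle-sized, next to the block's edge; (330,192) small; (316,250) large. The one at (273,192) fits, being middle-sized with a gap in front of the block. I'll confirm it in an enlarged crop.

```bash
cat > h.py <<'E'
import numpy as np, cv2
from workcell import read_state, viewer
from scipy.spatial.transform import Rotation as R
def cam(n):
    d=viewer.read_camera(n); H=d["pixels"].shape[0]
    d["f"]=H/2/np.tan(np.radians(d["vertical_fov"])/2); return d
def proj(d,P):
    P=np.atleast_2d(P); c=P@d["view"][:3,:3].T+d["view"][:3,3]
    return np.c_[d["cx"]+d["f"]*c[:,0]/-c[:,2], d["cy"]-d["f"]*c[:,1]/-c[:,2]]
def unproj(d,uv,z):
    uv=np.atleast_2d(uv); r=np.c_[(uv[:,0]-d["cx"])/d["f"],-(uv[:,1]-d["cy"])/d["f"],-np.ones(len(uv))]
    Rm=d["view"][:3,:3]; o=-Rm.T@d["view"][:3,3]; w=r@Rm
    return o+w*((z-o[2])/w[:,2])[:,None]
def crop(d,x0,y0,x1,y1,s,name):
    im=cv2.resize(d["pixels"][y0:y1,x0:x1,::-1],None,fx=s,fy=s,interpolation=cv2.INTER_CUBIC)
    cv2.imwrite(name,im)
E
python3 - <<'E'
from h import *
d=cam("top"); crop(d,180,130,350,290,4,"pics/t1.png"); 
e=cam("side"); crop(e,180,135,360,260,4,"pics/s1.png");
E
```

```text
(no output)
```

View pics/t1.png

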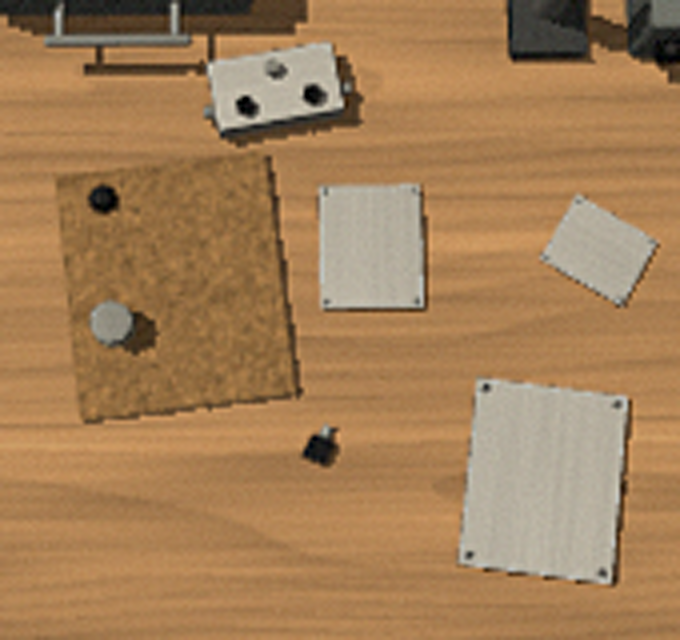

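View pics/s1.png

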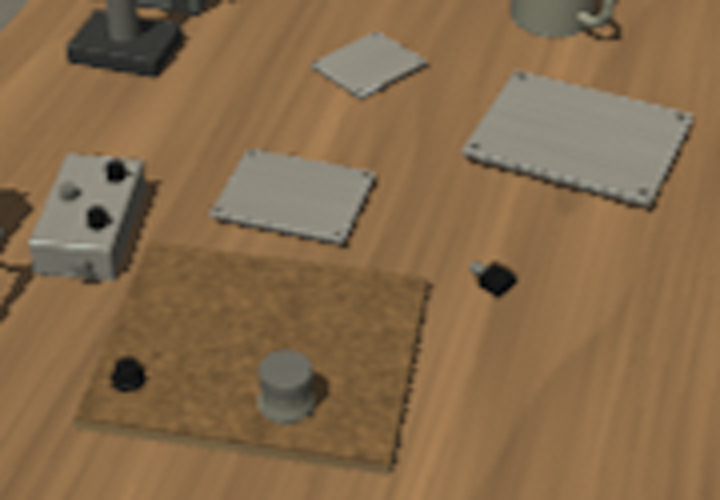

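The crop confirms it: of the three plates, the middle-sized one at top (273,192), with its face bare and its legs hidden, sits before the block's right edge. Next I measure positions.

Run:
```python
from h import *
d=cam("top"); e=cam("side")
t=lambda L,x,y:(np.array(L,float)+.5)/4-.5+[x,y]
def rep(n,d,uv,z):
    p=unproj(d,uv,z); print(n,(p[:,:2]*1000).round(1).tolist(),'c',(p.mean(0)*1000).round(1)[:2],'sides',[round(float(np.linalg.norm(p[i]-p[(i+1)%4])*1000),1) for i in range(4)])
rep('cov top',d,t([(320,185),(421,184),(425,310),(321,309)],180,130),.011)
rep('blk top',d,t([(55,178),(270,156),(300,396),(83,421)],180,130),.012)
rep('cov side',e,t([(212,213),(253,151),(376,175),(345,241)],180,135),.011)
rep('blk side',e,t([(78,423),(146,244),(431,281),(392,467)],180,135),.012)
rep('big top',d,t([(477,379),(630,398),(613,583),(459,564)],180,130),.011)
p=lambda n,d,uv,z:print(n,(unproj(d,uv,z)*1000).round(1)[0])
p('tin cap',d,t([(112,322)],180,130),.036);p('dial',d,t([(103,198)],180,130),.016)
p('jack',d,t([(320,447)],180,130),.012);
p('ped corners',d,t([(221,132)],180,130),.034);p('ped corners',d,t([(343,108)],180,130),.034)
p('tin cap s',e,t([(286,370)],180,135),.036);p('dial s',e,t([(128,370)],180,135),.014)
```

```text
cov top [[656.9, -78.5], [657.1, -169.6], [542.8, -169.9], [544.6, -77.5]] c [ 600.3 -123.9] sides [91.1, 114.3, 92.4, 112.3]
blk top [[665.1, 159.3], [683.8, -33.8], [467.9, -57.8], [448.3, 131.8]] c [566.3  49.9] sides [194.0, 217.2, 190.6, 218.6]
cov side [[653.4, -77.2], [649.4, -165.3], [541.5, -164.6], [541.7, -76.0]] c [ 596.5 -120.8] sides [88.2, 108.0, 88.6, 111.6]
blk side [[660.5, 165.1], [688.6, -24.5], [465.8, -49.5], [445.2, 138.2]] c [565.   57.3] sides [191.7, 224.2, 188.8, 217.0]
big top [[481.1, -214.0], [462.9, -348.6], [304.4, -325.4], [322.1, -192.9]] c [ 392.6 -270.2] sides [135.8, 160.3, 133.7, 160.4]
tin cap [532.  104.8  36. ]
dial [645.6 115.8  16. ]
jack [423.4 -74.6  12. ]
ped corners [700.8   9.8  34. ]
ped corners [722.  -99.1  34. ]
tin cap s [532.9  96.2  36. ]
dial s [646.9 109.4  14. ]
```

```bash
cat >> h.py <<'E'
# block frame estimate
YAW=np.radians(96.0)
def Rt(a_deg,yaw=YAW):
    "tool x along push dir; a>0: tips lean forward (tool z forward-down)"
    f=np.array([np.cos(yaw),np.sin(yaw),0]); u=np.array([0,0,1.]); a=np.radians(a_deg)
    x=f*np.cos(a)+u*np.sin(a); z=f*np.sin(a)-u*np.cos(a)
    return np.c_[x,np.cross(z,x),z]
def delta(p,Rm,s=None):
    s=s or read_state(); R0=R.from_rotvec(s["tcp_rot"]).as_matrix()
    return np.r_[(R0.T@(np.array(p)/1000-s["tool_pos"]))*1000, R.from_matrix(R0.T@Rm).as_rotvec()]
np.set_printoptions(suppress=True,precision=3)
E
python3 - <<'E'
from h import *
print(delta([601,-205,90],Rt(0)))
R0=R.from_rotvec(read_state()["tcp_rot"]).as_matrix();print(R0)
E
```

```text
[-634.305 -704.414  141.329   -0.001    0.       1.184]
[[-0.961  0.278 -0.   ]
 [ 0.278  0.961 -0.001]
 [ 0.    -0.001 -1.   ]]
```

```bash
python3 -m crank '-13 -14 3 0 0 0.02 255; -38 -42 8 0 0 0.07 255; -76 -84 17 0 0 0.14 255; -114 -127 25 0 0 0.21 255; -152 -169 34 0 0 0.28 255; -190 -211 42 0 0 0.36 255; -228 -254 51 0 0 0.43 255; -266 -296 59 0 0 0.5 255; -304 -338 68 0 0 0.57 255; -343 -380 76 0 0 0.64 255; -381 -423 85 0 0 0.71 255; -419 -465 93 0 0 0.78 255; -457 -507 102 0 0 0.85 255; -495 -549 110 0 0 0.92 255; -533 -592 119 0 0 1.0 255; -565 -627 126 0 0 1.05 255; -596 -662 133 0 0 1.11 255; -620 -690 138 0 0 1.16 255; -634 -704 141 0 0 1.184 255; -634 -704 141 0 0 1.184 255'
python3 - <<'E'
from h import *
s=read_state(); print(s["time"],s["tool_pos"]*1000,s["q"],s["wrist_force"],s["width"]); print(R.from_rotvec(s["tcp_rot"]).as_matrix())
d=cam("top"); crop(d,200,130,350,240,5,"pics/t2.png"); 
e=cam("side"); crop(e,190,115,350,235,5,"pics/s2.png"); 
p=s["tool_pos"]; print(proj(d,p),proj(e,p))
E
```

```text
time: 2.8
tool_pos: [0.6005, -0.205, 0.09]
tcp_rot: [-2.103, -2.333, 0.0]
wrist_force: [-0.5, 0.9, -0.7]
width: 0.001
2.8 [ 600.488 -204.988   90.009] [-0.368  0.308  1.823  0.     1.011 -0.472] [-0.491  0.874 -0.696] 0.0011114207525859082
[[-0.103  0.995 -0.001]
 [ 0.995  0.103  0.   ]
 [ 0.    -0.001 -1.   ]]
[[298.569 187.102]] [[260.292 148.862]]
```

View pics/t2.png

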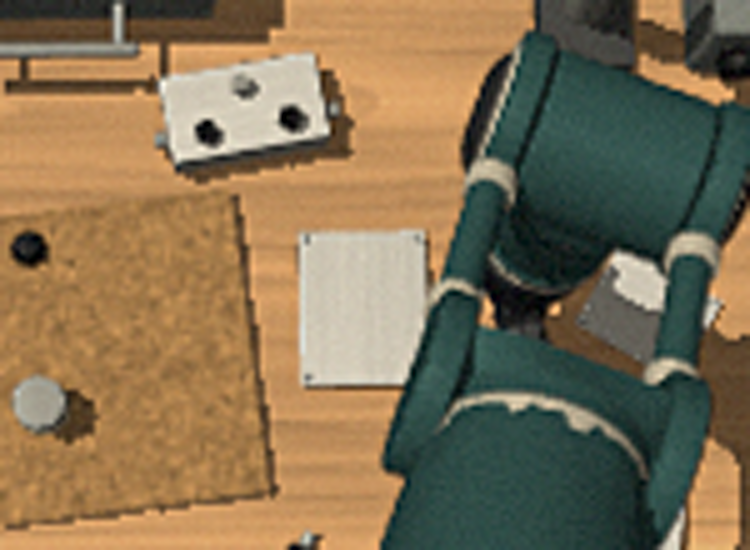

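View pics/s2.png

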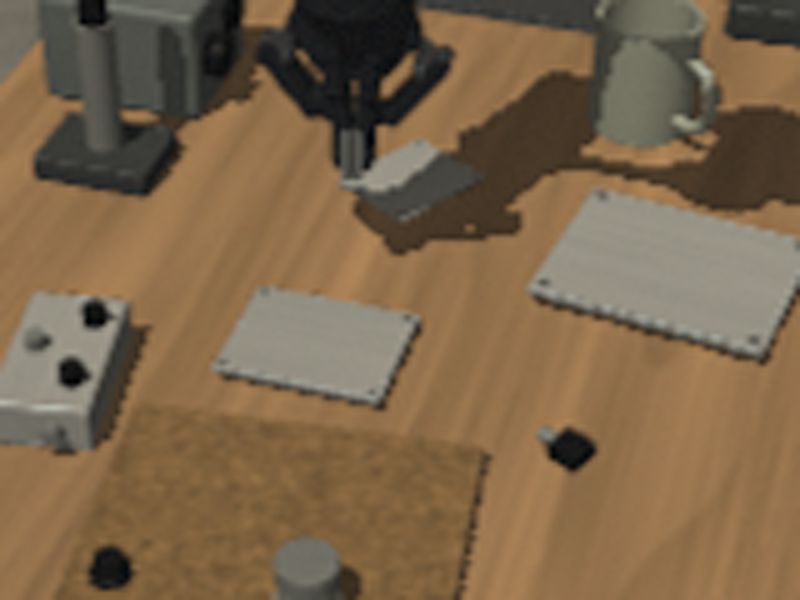

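The side view shows the shut fingertips at crop (352,178), against a predicted (351,169), so the calibration holds. The plate lies clear ahead. I'll tilt the tool 12° and descend behind the plate.

Run:
```python
from h import *
print(delta([606,-205,15],Rt(12)), delta([606,-205,4],Rt(12)))
```

```text
[-2.421  5.76  75.172 -0.001  0.209  0.001] [-2.431  5.77  86.172 -0.001  0.209  0.001]
```

```bash
python3 -m crank '-1 2 15 0 0.07 0 255; -2 4 45 0 0.14 0 255; -2 5.8 70 0 0.209 0 255; -2.4 5.8 80 0 0.209 0 255; -2.4 5.8 86 0 0.209 0 255; -2.4 5.8 86 0 0.209 0 255'
python3 - <<'E'
from h import *
s=read_state(); print(s["time"],s["tool_pos"]*1000,s["q"],s["wrist_force"]); print(R.from_rotvec(s["tcp_rot"]).as_matrix())
e=cam("side"); crop(e,200,115,340,215,5,"pics/s3.png"); 
print(delta([606,-205,3.5],Rt(12)),delta([606-.1045*60,-205+.9945*60,3.5],Rt(12)))
E
```

```text
time: 3.65
tool_pos: [0.6071, -0.205, 0.0049]
tcp_rot: [-1.992, -2.216, -0.209]
wrist_force: [0.5, 0.2, 0.2]
width: 0.003
3.65 [ 607.057 -205.034    4.866] [-0.46   0.481  1.778  0.208  1.005 -0.689] [0.533 0.182 0.175]
[[-0.104  0.994 -0.022]
 [ 0.973  0.106  0.206]
 [ 0.207  0.    -0.978]]
[ 0.049 -1.39   1.858  0.001  0.001  0.002] [58.754 -1.3   14.248  0.001  0.001  0.002]
```

View pics/s3.png

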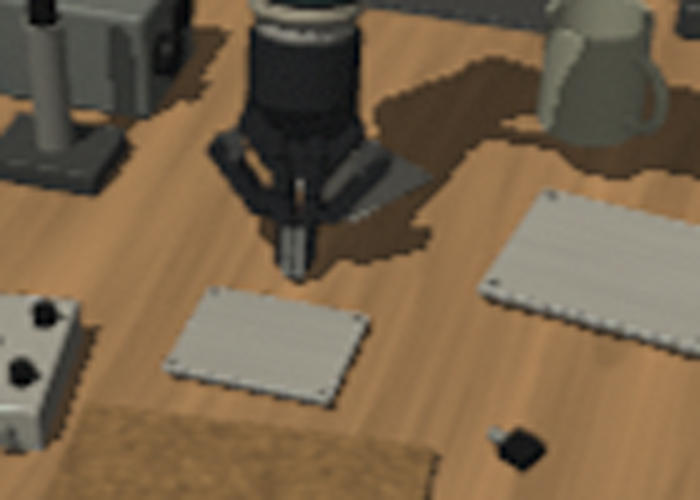

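```bash
python3 -m crank '-0.3 0 1.4 0 0 0 255; 9.5 0 3.5 0 0 0 255; 17.3 0 5.2 0 0 0 255; 21.2 0 6 0 0 0 255; 25.1 0 6.8 0 0 0 255; 29 0 7.6 0 0 0 255; 33 0 8.5 0 0 0 255; 36.9 0 9.3 0 0 0 255; 40.8 0 10.1 0 0 0 255; 44.7 0 11 0 0 0 255; 48.6 0 11.8 0 0 0 255'
python3 - <<'E'
from h import *
s=read_state(); print(s["time"],s["tool_pos"]*1000,s["wrist_force"],s["torque"]); 
e=cam("side"); crop(e,200,115,340,215,5,"pics/s4.png"); 
d=cam("top"); crop(d,200,130,350,240,5,"pics/t4.png");
E
```

```text
time: 5.08
tool_pos: [0.6017, -0.156, 0.0029]
tcp_rot: [-1.993, -2.214, -0.209]
wrist_force: [-0.0, -1.1, 0.4]
width: 0.0
5.075 [ 601.713 -156.016    2.851] [-0.02  -1.108  0.38 ] [-0.217 -0.031 -0.007]
```

View pics/s4.png

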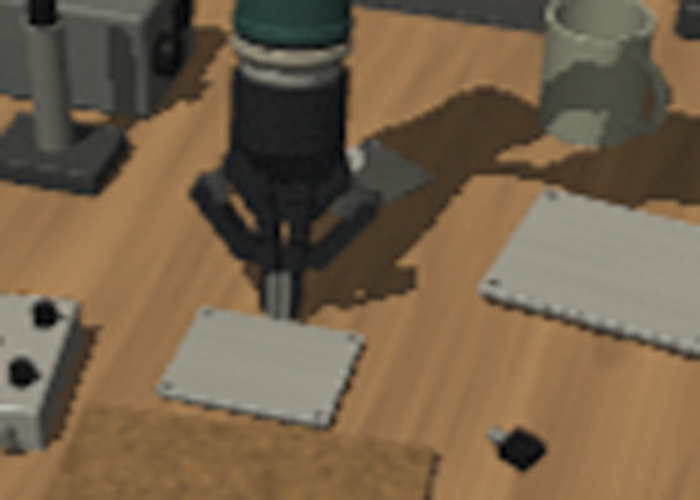

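View pics/t4.png

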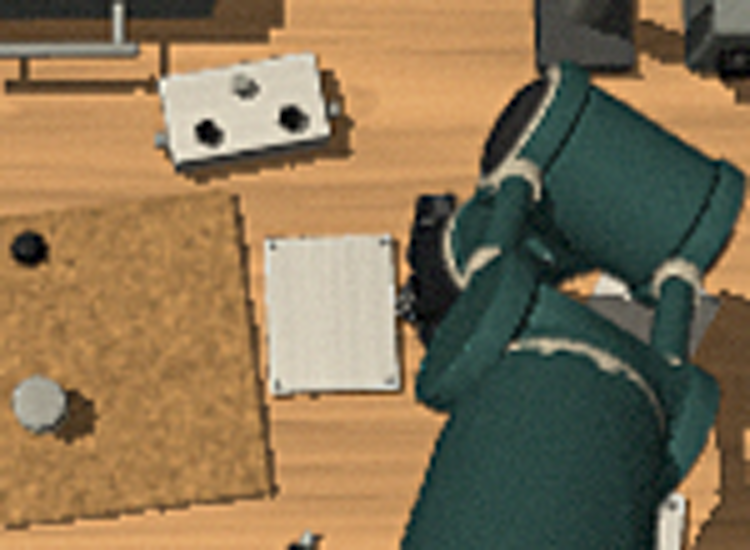

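```bash
python3 -m crank '2.9 0 0.5 0 0 0 255; 5.9 0 1 0 0 0 255; 8.8 0 1.6 0 0 0 255; 10.8 0 2 0 0 0 255; 12.7 0 2.4 0 0 0 255'
python3 -m crank '2 0 0.4 0 0 0 255'
python3 -m crank '2 0 0.4 0 0 0 255'
```

```text
time: 5.8
tool_pos: [0.6014, -0.1441, 0.0034]
tcp_rot: [-1.995, -2.216, -0.21]
wrist_force: [2.0, -3.7, -0.0]
width: -0.004
time: 5.92
tool_pos: [0.6025, -0.1431, 0.004]
tcp_rot: [-1.997, -2.218, -0.211]
wrist_force: [5.8, -6.3, -1.1]
width: -0.001
time: 6.05
tool_pos: [0.6036, -0.1422, 0.0046]
tcp_rot: [-1.999, -2.221, -0.212]
wrist_force: [5.5, -8.7, 0.8]
width: -0.0
```

Run:
```python
from h import *
e=cam("side"); crop(e,200,115,340,215,5,"pics/s5.png"); 
d=cam("top"); crop(d,200,130,350,240,5,"pics/t5.png");
```

```text
(no output)
```

View pics/s5.png

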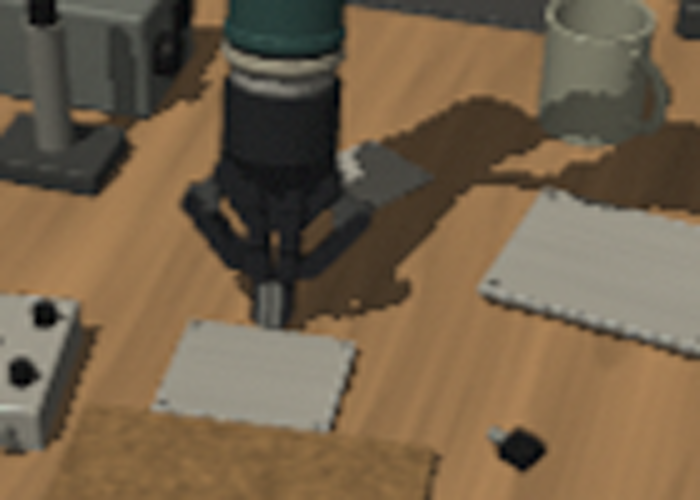

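View pics/t5.png

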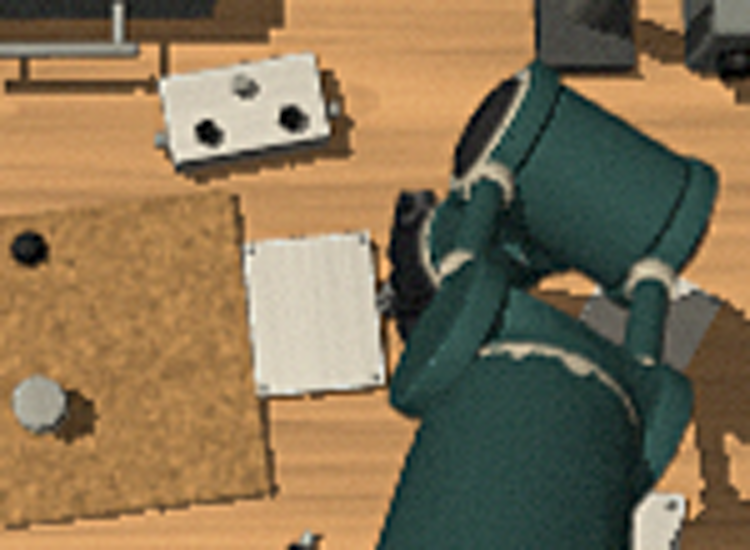

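```bash
python3 -m crank '1.5 1 0.3 0 0 0 255; 3 2 0.6 0 0 0 255'; python3 -m crank '1.5 0.5 0.3 0 0 0 255;1.5 0.5 0.3 0 0 0 255'
python3 - <<'E'
from h import *
d=cam("top"); crop(d,220,150,310,220,8,"pics/t6.png");
E
```

```text
time: 6.4
tool_pos: [0.6066, -0.1401, 0.0053]
tcp_rot: [-2.002, -2.223, -0.212]
wrist_force: [6.3, -11.7, -1.0]
width: 0.006
time: 6.65
tool_pos: [0.6067, -0.14, 0.0053]
tcp_rot: [-2.002, -2.225, -0.21]
wrist_force: [5.5, -14.0, -1.3]
width: 0.001
```

View pics/t6.png

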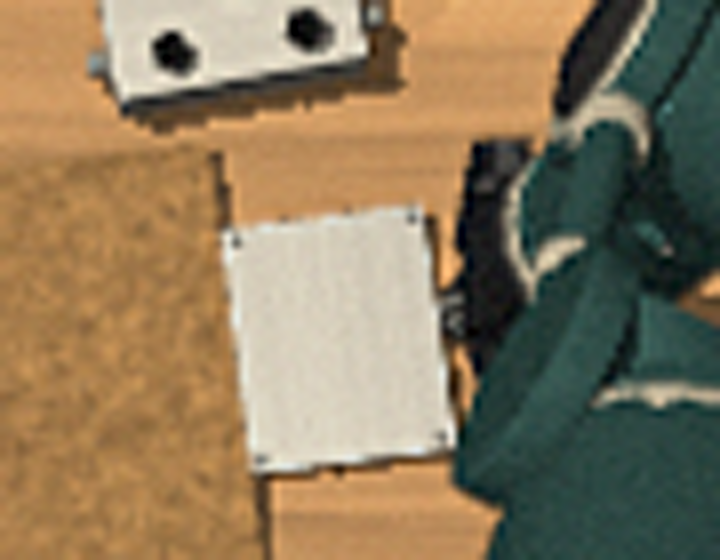

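```bash
python3 -m crank '-3 0 0 0 0 0 255; -3.5 0 1.8 0 0 0 255; -3.5 0 1.8 0 0 0 255'
python3 -m crank '1.5 0 0.3 0 0 0 255; 1.5 0 0.3 0 0 0 255'
```

```text
time: 7.08
tool_pos: [0.6056, -0.1406, 0.0026]
tcp_rot: [-1.999, -2.22, -0.211]
wrist_force: [2.6, -7.3, 2.2]
width: -0.001
time: 7.32
tool_pos: [0.6063, -0.1401, 0.0027]
tcp_rot: [-2.001, -2.223, -0.211]
wrist_force: [4.3, -10.4, -0.2]
width: -0.003
```

```bash
python3 -m crank '0.7 0 -3.1 0 0 0 255; 1.5 0 -6.2 0 0 0 255; 3 0 -10.8 0 0 0 255'
python3 - <<'E'
from h import *
e=cam("side"); crop(e,210,140,300,210,8,"pics/s7.png");
E
```

```text
time: 7.7
tool_pos: [0.6061, -0.1397, 0.0139]
tcp_rot: [-2.001, -2.223, -0.211]
wrist_force: [4.5, -11.5, 0.4]
width: 0.004
```

View pics/s7.png

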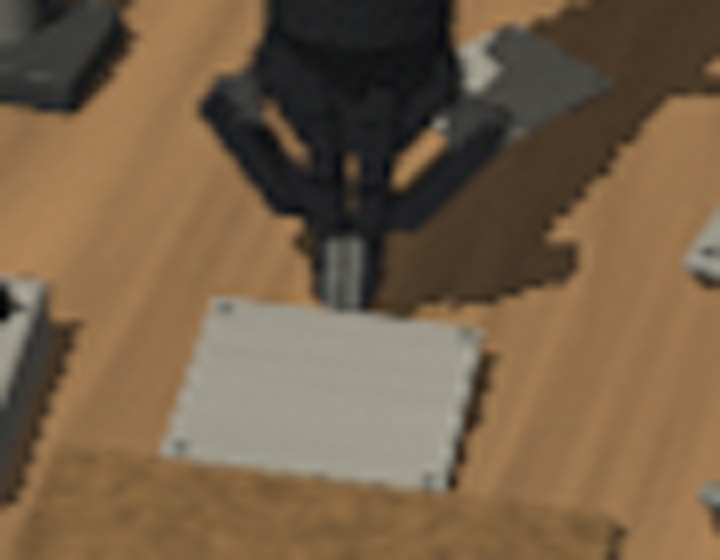

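```bash
python3 -m crank '1.7 0 -4.6 0 0 0 255; 3.6 0 -8.9 0 0 0 255; 5.8 0 -13.3 0 0 0 255; 8.9 0 -18.9 0 0 0 255'
python3 - <<'E'
from h import *
e=cam("side"); crop(e,210,130,300,210,7,"pics/s8.png"); 
d=cam("top"); crop(d,220,150,310,220,8,"pics/t8.png");
E
```

```text
time: 8.25
tool_pos: [0.6056, -0.1352, 0.0349]
tcp_rot: [-2.001, -2.223, -0.21]
wrist_force: [4.5, -11.9, 3.4]
width: 0.004
```

View pics/s8.png

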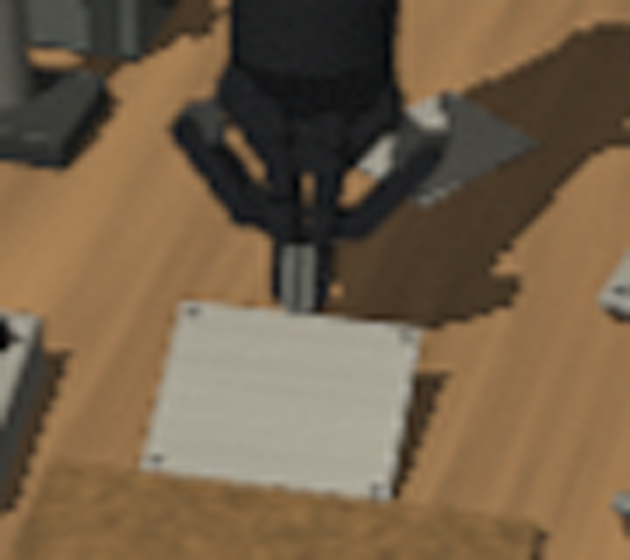

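View pics/t8.png

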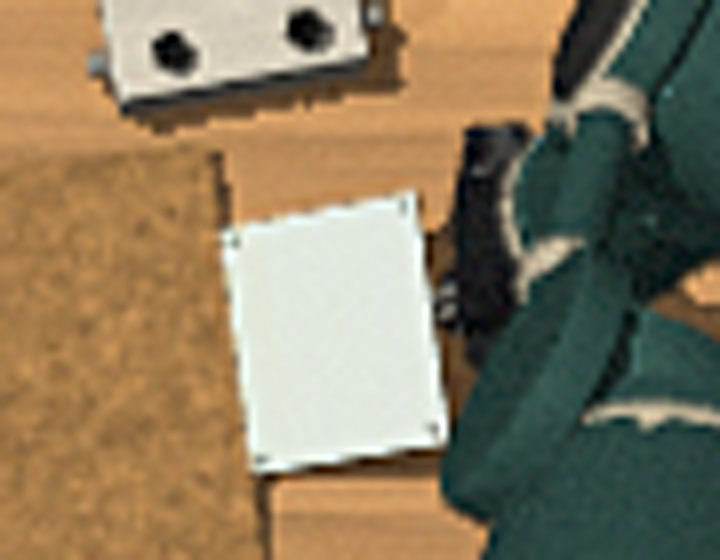

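```bash
python3 -m crank '3.6 0 -5.3 0 0 0 255; 7.5 0 -10.4 0 0 0 255; 11.8 0 -15.2 0 0 0 255; 16.4 0 -19.6 0 0 0 255; 21.4 0 -23.8 0 0 0 255'
python3 - <<'E'
from h import *
e=cam("side"); crop(e,210,130,300,210,7,"pics/s9.png"); 
d=cam("top"); crop(d,220,150,310,220,8,"pics/t9.png");
E
```

```text
time: 8.98
tool_pos: [0.599, -0.1138, 0.0598]
tcp_rot: [-1.992, -2.212, -0.209]
wrist_force: [0.1, -0.1, 0.8]
width: -0.002
```

View pics/s9.png

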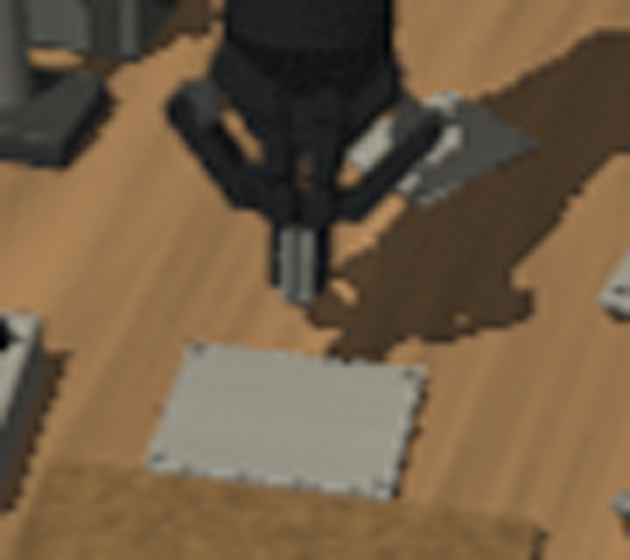

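View pics/t9.png

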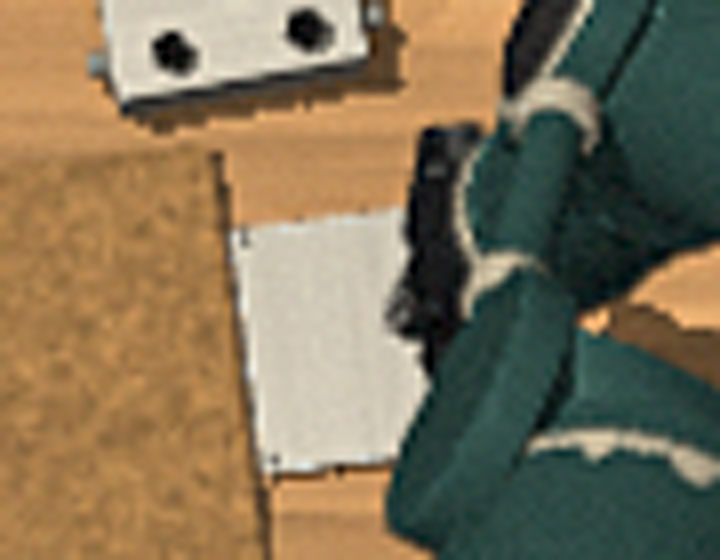

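The finger slipped out at about 25° and the plate fell back onto its feet, still in front of the edge (front-edge corners at top crop (232,235) and (262,475)). The engagement was too shallow. On the retry I'll come in lower, then lean the finger and slide it further under the plate. First I re-measure.

Run:
```python
from h import *
d=cam("top"); 
t=lambda L,x,y,k:(np.array(L,float)+.5)/k-.5+[x,y]
p=unproj(d,t([(232,233),(265,475)],220,150,8),.011)*1000
b=unproj(d,t([(215,152),(272,560)],220,150,8),.012)*1000
m=p.mean(0); print('front corners',p,'mid',m); print('blk edge',b, np.degrees(np.arctan2(*(b[0]-b[1])[1::-1])))
f=np.array([np.cos(YAW),np.sin(YAW),0]); print('centre',m-46*f,'rear',m-92*f)
s=read_state(); print(s["tool_pos"]*1000)
# go back & up, then down behind: rear contact at forward face
for P,a in ([m-92*f-40*f,60],6),([m-92*f-30*f,2.0],6):
    pos=[P[0][0],P[0][1],P[1]] if False else None
P=m-92*f-11*f-20*f
for z,a in((70,6),(10,6),(2.0,6)): print(z,delta([P[0],P[1],z],Rt(a)))
print(P)
```

```text
front corners [[646.91  -38.538  11.   ]
 [537.476 -51.914  11.   ]] mid [592.193 -45.226  11.   ]
blk edge [[684.03  -31.279  12.   ]
 [499.705 -54.471  12.   ]] 7.1714786891374915
centre [597.002 -90.974  11.   ] rear [ 601.81  -136.722   11.   ]
[ 599.257 -113.744   59.649]
70 [-50.777   0.066 -21.395  -0.001  -0.105   0.001]
10 [-63.273   0.128  37.29   -0.001  -0.105   0.001]
2.0 [-64.939   0.136  45.114  -0.001  -0.105   0.001]
[ 605.05  -167.552   11.   ]
```

```bash
python3 -m crank '-20 0 -10 0 -0.04 0 255; -45 0 -20 0 -0.105 0 255; -53 0 -5 0 -0.105 0 255; -60 0 22 0 -0.105 0 255; -63.3 0 37 0 -0.105 0 255; -65 0 44 0 -0.105 0 255; -65 0 45 0 -0.105 0 255'
python3 - <<'E'
from h import *
s=read_state(); print(s["tool_pos"]*1000,s["wrist_force"]);print(R.from_rotvec(s["tcp_rot"]).as_matrix()[:,0])
E
```

```text
time: 10.0
tool_pos: [0.6053, -0.1683, 0.0018]
tcp_rot: [-2.048, -2.275, -0.106]
wrist_force: [0.0, -0.5, 0.3]
width: -0.003
[ 605.253 -168.275    1.847] [ 0.018 -0.548  0.33 ]
[-0.104  0.989  0.105]
```

```bash
python3 -m crank '8 0 0.8 0 0 0 255; 16 0 1.7 0 0 0 255; 21 0 2.2 0 0 0 255; 25 0 2.8 0 0 0 255; 28 0 3.4 0 0 0 255; 30 0 4 0 0 0 255;31 0 4.2 0 0 0 255'
```

```text
time: 10.88
tool_pos: [0.6032, -0.1409, 0.0025]
tcp_rot: [-2.051, -2.282, -0.103]
wrist_force: [-1.7, -12.8, 3.3]
width: -0.001
```

```bash
cat > arc.py <<'E'
from h import *
def plan(a0,th0,e0,seq,L=92.):
    "seq of (theta,a,e,back): rows in the tool frame at tilt a0"
    def tcp(th,a,e,b):
        t,a=np.radians([th,a]); C=np.array([-L*np.cos(t)-b,L*np.sin(t)])
        return C-11*np.array([np.cos(a),np.sin(a)])+e*np.array([np.sin(a),-np.cos(a)])
    T0=tcp(th0,a0,e0,0); A=np.radians(a0)
    for s in seq:
        d=tcp(*s)-T0
        print(s,"x %.1f z %.1f ry %.3f"%(d@[np.cos(A),np.sin(A)], d@[np.sin(A),-np.cos(A)], np.radians(s[1]-a0)), "fwd/up",d.round(1))
E
python3 - <<'E'
from arc import *
plan(6,0,3.4,[(2,6,3.4,.5),(4,6,3.4,1),(6,8,3.4,1),(9,14,3.4,1.5),(11,22,3.4,1.5),(13,30,3.4,2),(15,36,3.4,2),(15.5,36,6,2),(16,36,9,2),(16.5,36,12,2),(17,36,15,2)])
E
```

```text
(2, 6, 3.4, 0.5) x -0.1 z -3.2 ry 0.000 fwd/up [-0.4  3.2]
(4, 6, 3.4, 1) x -0.1 z -6.5 ry 0.000 fwd/up [-0.8  6.4]
(6, 8, 3.4, 1) x 0.6 z -9.2 ry 0.035 fwd/up [-0.3  9.2]
(9, 14, 3.4, 1.5) x 1.7 z -12.9 ry 0.140 fwd/up [ 0.4 13. ]
(11, 22, 3.4, 1.5) x 3.4 z -14.5 ry 0.279 fwd/up [ 1.8 14.8]
(13, 30, 3.4, 2) x 4.9 z -16.4 ry 0.419 fwd/up [ 3.1 16.8]
(15, 36, 3.4, 2) x 6.8 z -18.5 ry 0.524 fwd/up [ 4.8 19.1]
(15.5, 36, 6, 2) x 8.4 z -17.0 ry 0.524 fwd/up [ 6.6 17.8]
(16, 36, 9, 2) x 10.2 z -15.2 ry 0.524 fwd/up [ 8.5 16.1]
(16.5, 36, 12, 2) x 12.0 z -13.3 ry 0.524 fwd/up [10.5 14.5]
(17, 36, 15, 2) x 13.8 z -11.4 ry 0.524 fwd/up [12.5 12.8]
```

```bash
python3 -m crank '-0.1 0 -3.2 0 0 0 255; -0.1 0 -6.5 0 0 0 255; 0.6 0 -9.2 0 0.035 0 255; 1.7 0 -12.9 0 0.14 0 255; 3.4 0 -14.5 0 0.279 0 255; 4.9 0 -16.4 0 0.419 0 255; 6.8 0 -18.5 0 0.524 0 255'
python3 - <<'E'
from h import *
e=cam("side"); crop(e,210,130,300,210,7,"pics/s10.png");
E
```

```text
time: 11.75
tool_pos: [0.6025, -0.1346, 0.0208]
tcp_rot: [-1.752, -1.944, -0.572]
wrist_force: [0.9, -1.7, -0.7]
width: -0.003
```

View pics/s10.png

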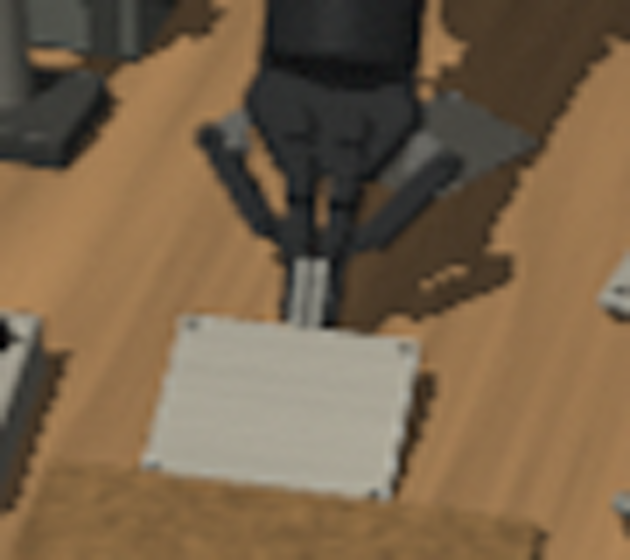

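Run:
```python
from arc import *
plan(36,15,3.4,[(15.5,36,6,0),(16,36,9,0),(16.5,37,12,0),(17,38,15,0),(20,38,15,0),(23,38,15,0),(26,38,15,0)])
```

```text
(15.5, 36, 6, 0) x 0.6 z 2.1 ry 0.000 fwd/up [ 1.7 -1.3]
(16, 36, 9, 0) x 1.3 z 4.6 ry 0.000 fwd/up [ 3.7 -3. ]
(16.5, 37, 12, 0) x 2.1 z 7.3 ry 0.017 fwd/up [ 6.  -4.7]
(17, 38, 15, 0) x 3.1 z 10.0 ry 0.035 fwd/up [ 8.4 -6.3]
(20, 38, 15, 0) x 7.0 z 7.2 ry 0.035 fwd/up [ 9.9 -1.7]
(23, 38, 15, 0) x 11.0 z 4.6 ry 0.035 fwd/up [11.6  2.8]
(26, 38, 15, 0) x 15.2 z 2.2 ry 0.035 fwd/up [13.6  7.1]
```

```bash
python3 -m crank '0.8 0 2 0 0 0 255; 1.6 0 4.5 0 0 0 255; 2.4 0 7.3 0 0 0 255; 3.1 0 10 0 0 0 255'
python3 - <<'E'
from h import *
e=cam("side"); crop(e,210,130,300,210,7,"pics/s11.png");
E
```

```text
time: 12.3
tool_pos: [0.6009, -0.1233, 0.0147]
tcp_rot: [-1.75, -1.947, -0.568]
wrist_force: [-0.4, -0.5, 0.3]
width: 0.003
```

View pics/s11.png

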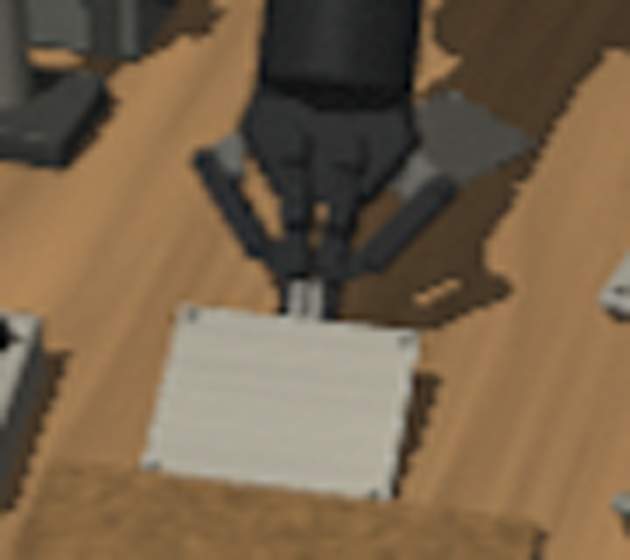

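Run:
```python
from arc import *
plan(36,17,14,[(20,36,14,0),(23,36,14,0),(27,36,14,0),(31,35,14,0),(35,34,14,0),(39,32,14,0),(43,30,14,0)])
```

```text
(20, 36, 14, 0) x 3.9 z -2.8 ry 0.000 fwd/up [1.5 4.6]
(23, 36, 14, 0) x 8.0 z -5.4 ry 0.000 fwd/up [3.3 9. ]
(27, 36, 14, 0) x 13.6 z -8.5 ry 0.000 fwd/up [ 6.  14.9]
(31, 35, 14, 0) x 19.2 z -11.4 ry -0.017 fwd/up [ 8.8 20.5]
(35, 34, 14, 0) x 24.9 z -13.9 ry -0.035 fwd/up [12.  25.9]
(39, 32, 14, 0) x 30.6 z -16.2 ry -0.070 fwd/up [15.2 31.1]
(43, 30, 14, 0) x 36.4 z -18.1 ry -0.105 fwd/up [18.8 36. ]
```

```bash
python3 -m crank '3.9 0 -2.8 0 0 0 255; 8 0 -5.4 0 0 0 255; 13.6 0 -8.5 0 0 0 255; 19.2 0 -11.4 0 -0.017 0 255; 25 0 -14 0 -0.035 0 255'
python3 - <<'E'
from h import *
e=cam("side"); crop(e,210,130,300,210,7,"pics/s12.png"); 
d=cam("top"); crop(d,220,150,310,220,8,"pics/t12.png");
E
```

```text
time: 12.98
tool_pos: [0.5996, -0.1123, 0.0409]
tcp_rot: [-1.773, -1.97, -0.541]
wrist_force: [-0.2, 0.7, -0.8]
width: -0.003
```

View pics/s12.png

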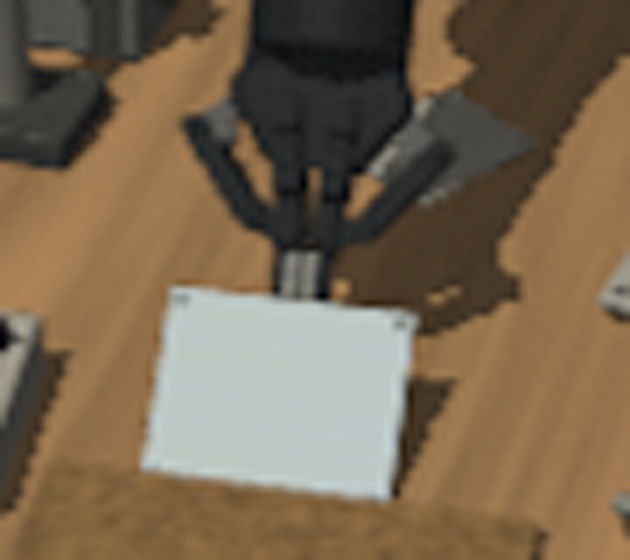

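View pics/t12.png

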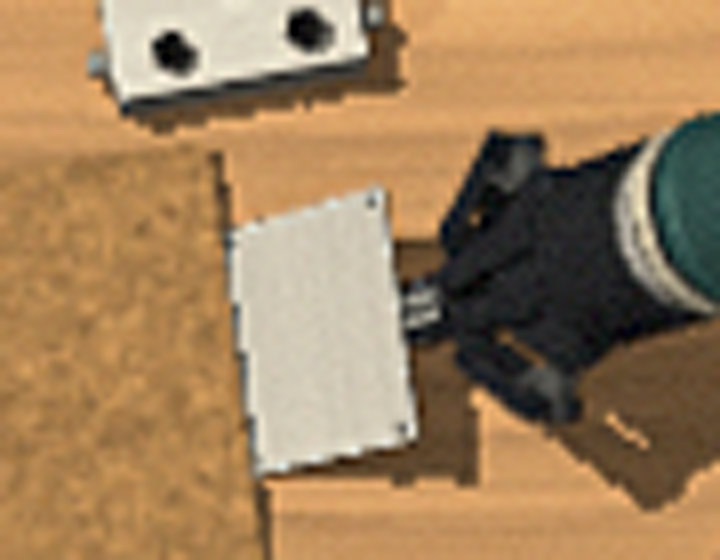

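Run:
```python
from arc import *
plan(34,35,14,[(39,32,14,0),(43,30,14,0),(47,28,14,0),(51,26,14,0),(55,23,14,0),(59,20,14,0),(63,18,14,0)])
```

```text
(39, 32, 14, 0) x 5.6 z -2.5 ry -0.035 fwd/up [3.2 5.2]
(43, 30, 14, 0) x 11.3 z -4.6 ry -0.070 fwd/up [ 6.8 10.1]
(47, 28, 14, 0) x 17.2 z -6.2 ry -0.105 fwd/up [10.8 14.7]
(51, 26, 14, 0) x 23.1 z -7.4 ry -0.140 fwd/up [15.  19.1]
(55, 23, 14, 0) x 28.9 z -8.5 ry -0.192 fwd/up [19.2 23.2]
(59, 20, 14, 0) x 34.7 z -9.1 ry -0.244 fwd/up [23.7 26.9]
(63, 18, 14, 0) x 40.7 z -9.0 ry -0.279 fwd/up [28.8 30.2]
```

```bash
python3 -m crank '5.6 0 -2.5 0 -0.035 0 255; 11.3 0 -4.6 0 -0.07 0 255; 17.2 0 -6.2 0 -0.105 0 255; 23 0 -7.4 0 -0.14 0 255; 29 0 -8.5 0 -0.192 0 255'
python3 - <<'E'
from h import *
e=cam("side"); crop(e,210,130,300,210,7,"pics/s13.png"); 
d=cam("top"); crop(d,220,150,310,220,8,"pics/t13.png");
E
```

```text
time: 13.7
tool_pos: [0.5975, -0.093, 0.064]
tcp_rot: [-1.887, -2.097, -0.381]
wrist_force: [0.2, -0.3, -0.2]
width: -0.006
```

View pics/s13.png

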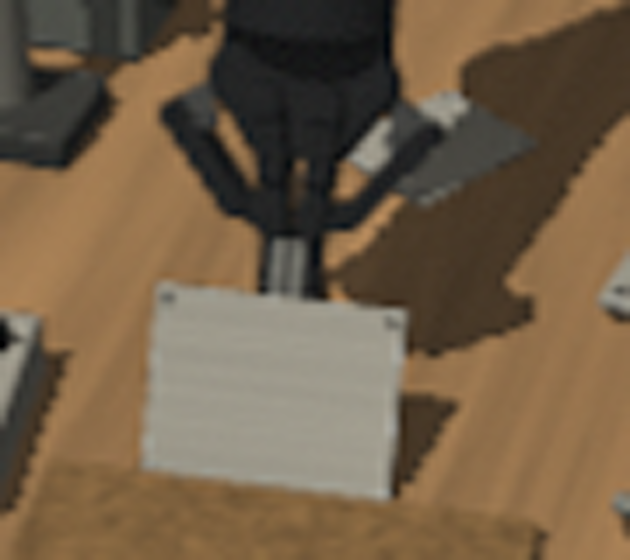

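View pics/t13.png

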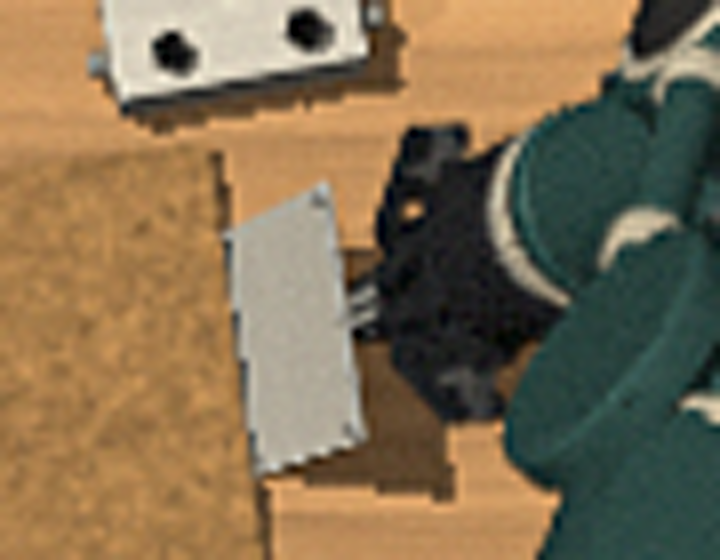

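Run:
```python
from arc import *
plan(23,55,14,[(59,20,14,0),(63,18,14,0),(67,15,14,0),(71,12,14,0),(75,9,14,0),(79,6,14,0),(83,4,14,0)])
```

```text
(59, 20, 14, 0) x 5.6 z -1.7 ry -0.052 fwd/up [4.5 3.8]
(63, 18, 14, 0) x 11.5 z -2.8 ry -0.087 fwd/up [9.5 7.1]
(67, 15, 14, 0) x 17.3 z -3.7 ry -0.140 fwd/up [14.5 10.1]
(71, 12, 14, 0) x 23.1 z -4.1 ry -0.192 fwd/up [19.6 12.8]
(75, 9, 14, 0) x 28.9 z -4.2 ry -0.244 fwd/up [24.9 15.1]
(79, 6, 14, 0) x 34.6 z -3.8 ry -0.297 fwd/up [30.4 17.1]
(83, 4, 14, 0) x 40.5 z -2.8 ry -0.332 fwd/up [36.2 18.4]
```

```bash
python3 -m crank '5.6 0 -1.7 0 -0.052 0 255; 11.5 0 -2.8 0 -0.087 0 255; 17.3 0 -3.7 0 -0.14 0 255; 23 0 -4 0 -0.192 0 255; 29 0 -4 0 -0.244 0 255'
python3 - <<'E'
from h import *
e=cam("side"); crop(e,210,120,300,210,7,"pics/s14.png"); 
d=cam("top"); crop(d,220,150,310,220,8,"pics/t14.png");
E
```

```text
time: 14.42
tool_pos: [0.5949, -0.068, 0.0788]
tcp_rot: [-2.022, -2.246, -0.157]
wrist_force: [-1.3, 0.2, -0.4]
width: 0.001
```

View pics/s14.png

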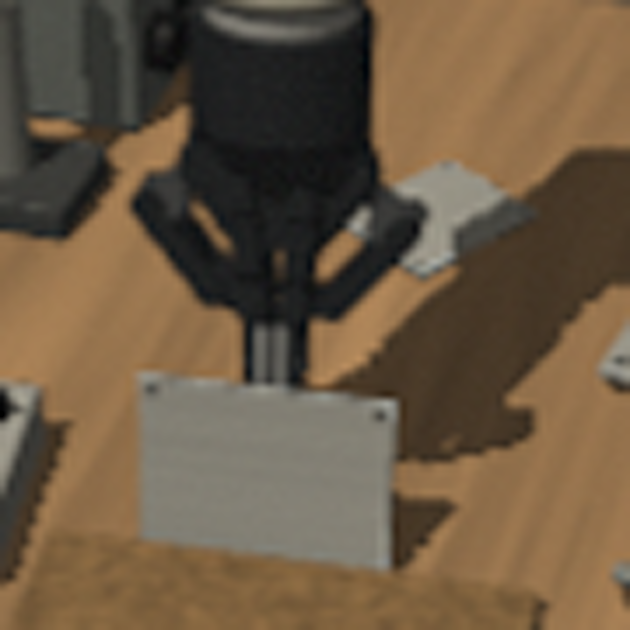

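View pics/t14.png

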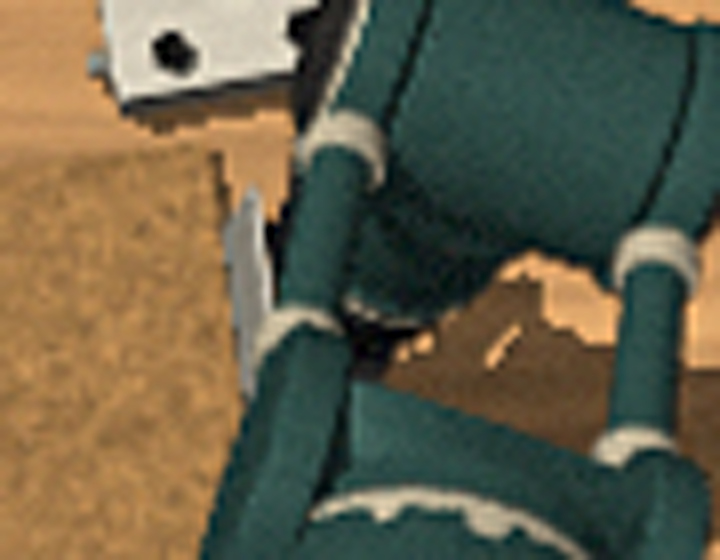

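Run:
```python
from h import *
s=read_state(); p=s["tool_pos"]*1000; f=np.array([np.cos(YAW),np.sin(YAW),0])
for fw,dz,a in((2,-8,6),(4,-16,3),(8,-18,2),(12,-18,0),(16,-18,0),(20,-18,0),(24,-18,0),(28,-18,0)):
    print(fw,delta(p+fw*f+[2*0,0,dz],Rt(a),s).round(2))
```

```text
2 [ 0.73 -0.    8.21  0.   -0.05  0.  ]
4 [ 1.45 -0.   16.43  0.   -0.1   0.  ]
8 [ 5.09  0.01 19.03  0.   -0.12  0.  ]
12 [ 9.04  0.02 19.65  0.   -0.16  0.  ]
16 [12.99  0.03 20.28  0.   -0.16  0.  ]
20 [16.94  0.04 20.9   0.   -0.16  0.  ]
24 [20.9   0.05 21.53  0.   -0.16  0.  ]
28 [24.85  0.06 22.15  0.   -0.16  0.  ]
```

```bash
python3 -m crank '0.7 0 8 0 -0.05 0 255; 1.5 0 16.4 0 -0.1 0 255; 5 0 19 0 -0.12 0 255; 9 0 19.7 0 -0.16 0 255; 13 0 20.3 0 -0.16 0 255'
python3 - <<'E'
from h import *
e=cam("side"); crop(e,210,120,300,210,7,"pics/s15.png");
E
```

```text
time: 15.15
tool_pos: [0.5932, -0.0518, 0.0606]
tcp_rot: [2.1, 2.335, -0.003]
wrist_force: [0.0, 0.5, 1.0]
width: -0.004
```

View pics/s15.png

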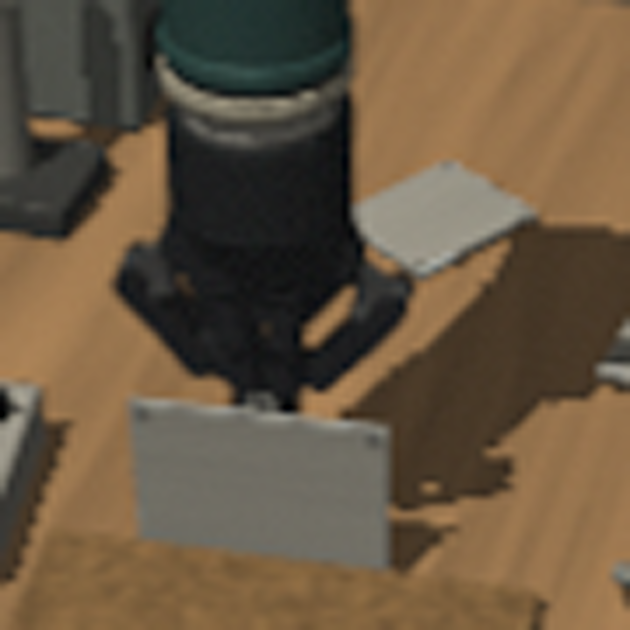

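```bash
python3 -m crank '3 0 0 0 0 0 255; 6 0 0 0 0 0 255; 9 0 0 0 0 0 255; 12 0 0 0 0 0 255'
python3 - <<'E'
from h import *
e=cam("side"); crop(e,210,120,300,210,7,"pics/s16.png");
E
```

```text
time: 15.7
tool_pos: [0.592, -0.0403, 0.0606]
tcp_rot: [2.101, 2.333, -0.003]
wrist_force: [0.1, 0.1, -0.5]
width: -0.002
```

View pics/s16.png

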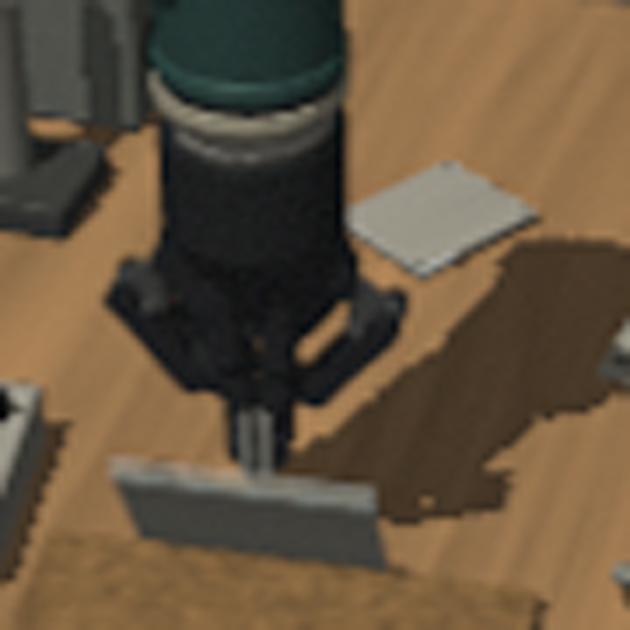

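```bash
python3 -m crank '0 0 0 0 0 0 255; 0 0 0 0 0 0 255; 0 0 0 0 0 0 255'
python3 - <<'E'
from h import *
e=cam("side"); crop(e,210,120,300,210,7,"pics/s17.png");
E
```

```text
time: 16.12
tool_pos: [0.5921, -0.0404, 0.0606]
tcp_rot: [2.1, 2.333, -0.003]
wrist_force: [-0.7, 0.1, -0.4]
width: -0.001
```

View pics/s17.png

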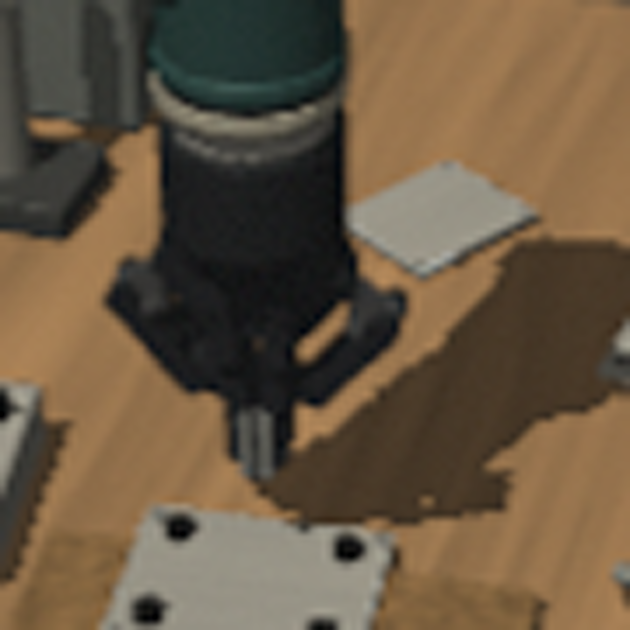

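The plate has gone over. The crop shows its black feet pointing up, with its near edge from (150,510) to (395,545). Next I back off and look from both cameras.

```bash
python3 -m crank '-15 0 -10 0 0 0 255; -40 0 -10 0 0 0 255; -60 0 -10 0 0 0 255'
python3 - <<'E'
from h import *
e=cam("side"); crop(e,180,150,310,260,6,"pics/s18.png"); 
d=cam("top"); crop(d,180,140,300,230,6,"pics/t18.png");
E
```

```text
time: 16.55
tool_pos: [0.599, -0.1018, 0.0718]
tcp_rot: [2.1, 2.332, -0.002]
wrist_force: [-0.1, -0.4, -0.2]
width: 0.0
```

View pics/s18.png

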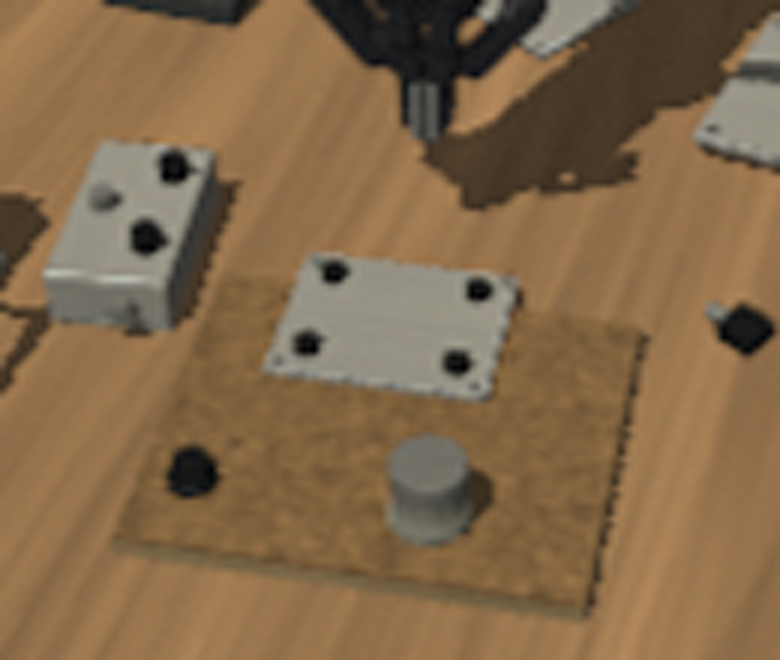

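View pics/t18.png

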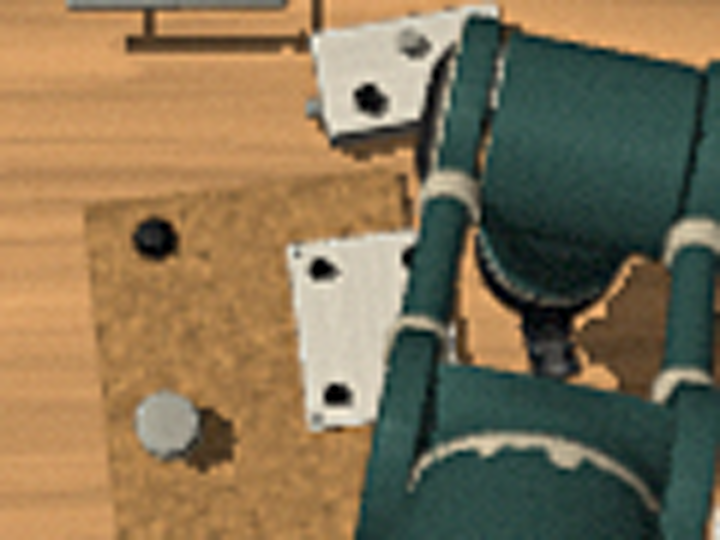

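Run:
```python
from h import *
e=cam("side"); d=cam("top")
t=lambda L,x,y,k:(np.array(L,float)+.5)/k-.5+[x,y]
c=unproj(e,t([(308,256),(520,282),(488,399),(265,372)],180,150,6),.016)*1000
b=unproj(e,t([(225,275),(645,333),(588,608),(115,540)],180,150,6),.012)*1000
ct=unproj(d,t([(290,244),(310,430)],180,140,6),.016)*1000
bt=unproj(d,t([(405,172),(85,207)],180,140,6),.012)*1000
print('c',c.round(0)[:,:2].tolist(),c.mean(0)); print('b',b.round(0)[:,:2].tolist(),b.mean(0)); print('top front corners',ct.round(0),'top blk',bt.round(0))
ey=b[0]-b[1]; n=np.cross([0,0,1],ey/np.linalg.norm(ey)); n*=np.sign(n[1])
print('n',n,'fwd of cover corners from block edge (side)',((c-b[:2].mean(0))@n).round(1),'lateral',((c-b[:2].mean(0))@(ey/np.linalg.norm(ey))).round(1))
s=read_state(); f=np.array([np.cos(YAW),np.sin(YAW),0])
```

```text
c [[648.0, -49.0], [537.0, -63.0], [526.0, 26.0], [637.0, 41.0]] [587.145 -11.457  16.   ]
b [[686.0, -26.0], [466.0, -48.0], [446.0, 137.0], [663.0, 163.0]] [565.237  56.179  12.   ]
top front corners [[641.  35.  16.]
 [529.  24.  16.]] top blk [[685. -34.  12.]
 [665. 158.  12.]]
n [-0.099  0.995  0.   ] fwd of cover corners from block edge (side) [-19.2 -21.4  67.8  71.5] lateral [ 70.6 -42.  -43.3  68.2]
```

The plate lies with its feet up and overhangs the tipping edge by about 12–20 mm, with both corners square to it. I'll push it on from behind by about 27 mm, with the fingertip just above the cork.

Run:
```python
from h import *
for z in (30,15): print(delta([597.5,-98,z],Rt(-8)).round(3))
```

```text
[ 2.839 -0.42  40.83  -0.    -0.137 -0.001]
[ 2.878 -0.419 55.829 -0.    -0.137 -0.001]
```

```bash
python3 -m crank '1 0 15 0 -0.05 0 255; 2.8 -0.4 38 0 -0.137 0 255; 2.8 -0.4 50 0 -0.137 0 255; 2.8 -0.4 55.8 0 -0.137 0 255; 2.8 -0.4 55.8 0 -0.137 0 255'
python3 - <<'E'
from h import *
s=read_state(); p=s["tool_pos"]*1000; f=np.array([np.cos(YAW),np.sin(YAW),0]);print(p)
for fw in (20,30,40,50,60): print(fw,delta(p+fw*f+[0,0,14.9-p[2]],Rt(-8),s).round(3))
E
```

```text
time: 17.38
tool_pos: [0.5977, -0.0978, 0.0149]
tcp_rot: [2.031, 2.255, -0.142]
wrist_force: [-0.4, -0.5, -0.2]
width: -0.001
[597.724 -97.786  14.907]
20 [19.807 -0.005 -2.77  -0.    -0.    -0.   ]
30 [29.71  -0.007 -4.159 -0.    -0.    -0.   ]
40 [39.613 -0.009 -5.547 -0.    -0.    -0.   ]
50 [49.517 -0.012 -6.936 -0.    -0.    -0.   ]
60 [59.42  -0.014 -8.325 -0.    -0.    -0.   ]
```

```bash
python3 -m crank '10 0 -1.4 0 0 0 255; 20 0 -2.8 0 0 0 255; 25 0 -3.5 0 0 0 255; 30 0 -4.2 0 0 0 255; 34 0 -4.8 0 0 0 255; 38 0 -5.3 0 0 0 255; 41 0 -5.7 0 0 0 255'
python3 - <<'E'
from h import *
e=cam("side"); crop(e,190,150,300,240,7,"pics/s20.png");
E
```

```text
time: 18.25
tool_pos: [0.5936, -0.0563, 0.0152]
tcp_rot: [2.029, 2.255, -0.142]
wrist_force: [1.0, -2.4, 1.7]
width: 0.001
```

View pics/s20.png

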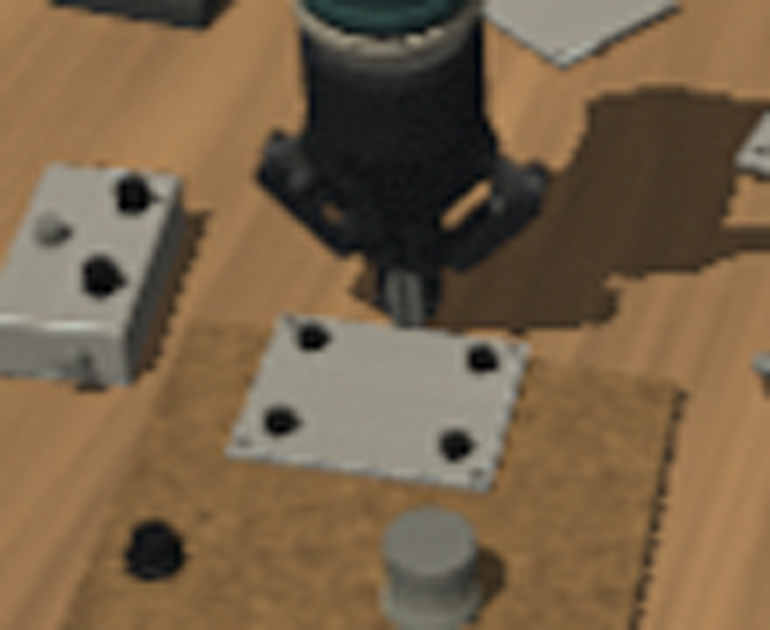

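```bash
python3 -m crank '4 0 -0.2 0 0 0 255; 8 0 -0.8 0 0 0 255; 12 0 -1.3 0 0 0 255; 15 0 -1.7 0 0 0 255; 15 0 -1.7 0 0 0 255'
python3 - <<'E'
from h import *
e=cam("side"); crop(e,190,150,300,240,7,"pics/s21.png");
E
```

```text
time: 18.92
tool_pos: [0.5922, -0.041, 0.015]
tcp_rot: [2.029, 2.255, -0.141]
wrist_force: [-0.0, -2.8, 6.3]
width: -0.002
```

View pics/s21.png

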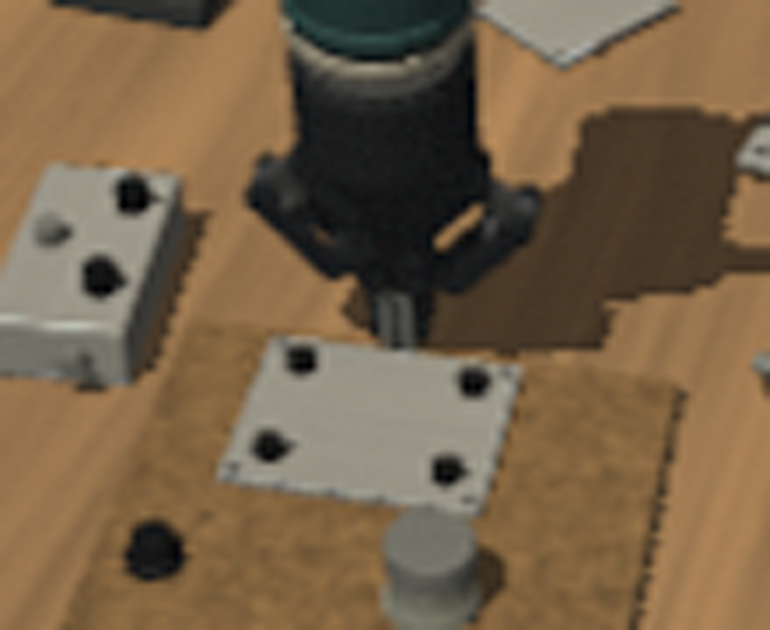

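```bash
python3 -m crank '2 0 -0.8 0 0 0 255; 4 0 -1.2 0 0 0 255; 5 0 -1.3 0 0 0 255'
python3 -m crank '-6 0 0.5 0 0 0 255; -20 0 -5 0 0 0 255; -30 0 -40 0 0.07 0 255; -50 0 -90 0 0.137 0 255; -90 0 -120 0 0.137 0 255; -140 0 -140 0 0.137 0 255; -190 0 -160 0 0.137 0 255; -200 0 -165 0 0.137 0 255'
python3 - <<'E'
from h import *
e=cam("side"); crop(e,180,150,310,260,6,"pics/s22.png"); 
d=cam("top"); crop(d,180,140,300,240,6,"pics/t22.png");
E
```

```text
time: 19.35
tool_pos: [0.5911, -0.036, 0.015]
tcp_rot: [2.03, 2.255, -0.143]
wrist_force: [0.3, -3.5, 4.7]
width: 0.003
time: 20.35
tool_pos: [0.6105, -0.2141, 0.2091]
tcp_rot: [2.102, 2.326, -0.001]
wrist_force: [1.2, 0.7, 0.8]
width: -0.005
```

View pics/s22.png

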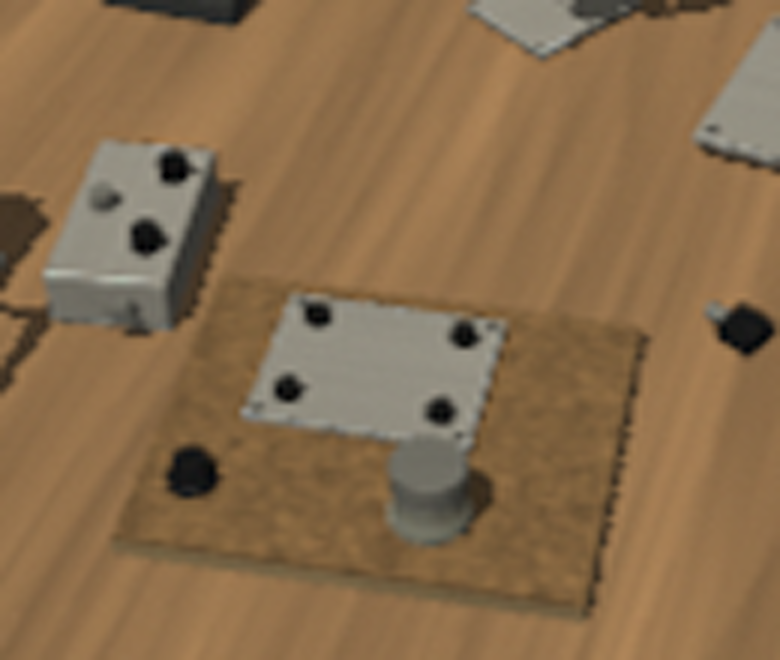

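View pics/t22.png

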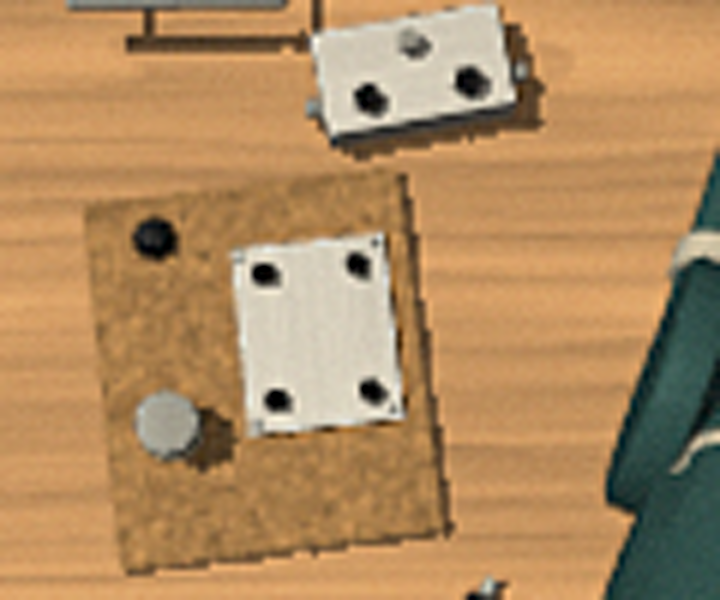

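Feet up and flat: in the top crop the plate's rear edge, (383,235) to (403,417), lies inside the block edge, (405,172) to (448,535). The jar at (167,425) and knob at (155,238) are where they were. I'll take one numeric check, then hand in.

Run:
```python
from h import *
from workcell import job
d=cam("top"); e=cam("side")
t=lambda L,x,y,k:(np.array(L,float)+.5)/k-.5+[x,y]
for n,D,c,b,o in (("top",d,[(383,235),(403,417),(250,437),(232,250)],[(405,172),(448,535)],(180,140)),("side",e,[(292,293),(507,321),(470,446),(242,418)],[(225,275),(645,333)],(180,150))):
    c=unproj(D,t(c,*o,6),.016)*1000; b=unproj(D,t(b,*o,6),.012)*1000
    ey=(b[0]-b[1])/np.linalg.norm(b[0]-b[1]); nn=np.cross([0,0,1],ey); nn*=np.sign(nn[1])
    print(n,"corners forward of tipping edge",((c-b.mean(0))@nn).round(1),"sides",np.linalg.norm(c-np.roll(c,-1,0),axis=1).round(0))
s=read_state(); print(s["time"],s["wrist_force"])
job.finish_job()
```

```text
top corners forward of tipping edge [ 17.6  18.3 108.7 107.9] sides [110.  90. 112.  90.]
side corners forward of tipping edge [ 11.1   9.8 101.3 105.2] sides [112.  92. 112.  94.]
20.55 [ 0.138  0.494 -0.128]
the job is handed in; nothing more can be done
```

The cover plate is turned over: it lies flat on the cork with its four feet up, wholly on top of the block. I handed the job in at 20.5 s.

- **How it went:** I used only the outside of the shut fingers. I pushed the middle-sized plate flush against the block's edge and tipped it up with the leaned finger under its rear edge. It fell over onto the block, and I then pushed it on by its rear edge.
- **First try:** The first tip-up slipped at about 25° and the plate dropped back onto its feet in front of the edge. The second try, lower and with the finger further under the plate, worked.
- **Final position:** The plate's rear edge is inside the tipping edge by about 18 mm from the top camera and 10 mm from the side camera. The two cameras disagree by 6 to 8 mm, but both put the plate fully on the block.
- **Other things:** In the last pictures the jar, knob and effects box were where they started, and the plate's front edge was about 20 mm clear of the jar. I did not check the spool, screwdriver or mug in those pictures, but the arm did not go near them.
- **Forces:** The highest wrist force I read was about 15 N, and the arm ended clear of everything.

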